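# Tighten the three-jaw chuck with its key

## Robot

A 6-joint arm with a two-finger parallel gripper is mounted at the origin on the work surface; the furniture and walls round the work are solid. World frame = base frame: x ahead of the robot, y to its left, z up, the work surface at z = 0. Lengths are in m, angles in rad, forces in N, time in s.
With the tool pointing down it reaches from about 0.275 to 0.75 m from the base axis. Payload 10.2 kg.
Tool frame: the origin (TCP) lies on the centre line of the jaws, within the pads' length; the fingertips stand r.tip_reach ahead of it and the grasp point (between the pads) is the TCP (r.tip_reach is the distance from the TCP to the fingertips, in m); x points along the fingers, z is the direction in which the jaws open and shut, and the axes are right-handed (so a half turn about x gives the same grasp; the last joint's range is limited). The gripper opens to 88 mm and grips with 3 to 60 N. Pads are 18 mm wide; open, the fingers measure 123 mm over their backs; the gripper's body (75 mm by 187 mm) begins 45 mm behind the grasp point.
Start: joints at [1.074, 0.313, 1.498, -0, 1.331, -0.223], TCP at [0.142, 0.505, 0.258] pointing down, gripper open.
Joint ranges: [-2.94, 2.94], [-0.97, 2.17], [0.19, 2.56], [-1.23, 4.37], [0.02, 3.11], [-2.88, 2.88]. Speed limits (rad/s): [2.39, 2.39, 3.01, 3.14, 3.14, 3.14].

## Interface

Orientations are given as a 3x3 rotation matrix whose columns are the frame's x, y, z axes.
In Python, from bench import r gives the robot as it stands.
- The arm moves only by the tool apply_moves, never from a script. Its argument "motion" is a list of rows, each a list of 3 entries, a list of its own where there are three numbers: the shift along the tool's x, y, z in cm, then the turn, a rotation vector about the tool's x, y, z in degrees, then the opening, from 0 (shut) to 1 (fully open). In form: [[[tx, ty, tz], [rx, ry, rz], hand], ...]. A call has 1 to 5 rows; each row shifts and turns the commanded pose from where the row before left it, along the tool's axes as they then stand; what a row does not reach is not made up. A row lasts 1/8 s, in which the tool goes at most 62.5 mm and 10.7 degrees, less where a joint would pass 70% of its speed; a pose out of reach is approached as far as the arm can. A call with a gripper value outside its range is refused whole. The fingers move at their own pace and stop on an object; "force" is the grip in N (left out, the last holds). Time passes only in rows, so rows that do not move let the fingers close. It gives the time, the measured TCP pose, the force and the opening at its end, in the units of the state.
- r.sense(): the state, without advancing time (a new reading comes with each control period).
- r.camera(name): name is "scene" or "top" or "wrist"; returns a dict with "pixels" (480x640x3 uint8, red, green, blue), "depth" (480x640 float32, m along the optical axis (not along the pixel's ray), 0 where there is no reading), "camera_matrix" (3x3 intrinsics, pixels), "eye" and "attitude" of the camera in the world. Camera axes: x right, y up, looking along -z (the intrinsics and any distortion apply to the point x, -y, -z); pixel columns grow to the right and rows downward; lengths in m; the calibration is good to about 2 mm. A picture is of the moment at which its call begins.
- r.hand_in(): hands the job in, once; it reports no verdict.
The state is a dict: "t": time; "joints": joint angles; "joint_vel": joint speeds; "tau": joint torques, N m; "position": TCP position; "eef_rot": TCP orientation; "ft_force": force on the tool from outside, world axes, zero at the start; "torque": the same for the moment, N m; "width": finger opening in m.
Only numpy, scipy, OpenCV 4.12 (cv2) and the standard library are available. Lean on these libraries where they do the work, as an engineer would, in place of code of your own. Each camera call takes 0.05 s, during which the arm holds its last target. There are 200 camera calls.

## Task

Take the chuck key from its stand, put its square end fully into the socket in the side of the chuck and turn it clockwise until the jaws are tight on the pipe and the key will go no further. Never leave a key in a chuck: draw it out again and put it back upright in its stand, collar down on the tube. Leave the tin, the caliper and the loose nut where they are.

Things in the scene. Friction and masses are not known exactly. Their poses are not given: they have to be found in the camera images.
- key_grip (a point): Chuck key, a T-shaped steel tool 116 mm long, upright in its stand. Grasp point in the middle of its flat-sided head: 30 mm long (x), 22 mm wide (y), 44 mm tall, the top 18 mm above this point. A round cross bar 11 mm thick, 119 mm long, runs through the head along x at this height. z points up the key. Below the head: collar, shaft, square end. Mass 0.26 to 0.46 kg.
- chuck_key: The key's lower end: origin at the centre of the tip of its square end, 98 mm below key_grip, same axes. Square end 12 x 12 mm, 20 mm long, the last 6 mm tapered to 8 mm, flats parallel to the head's; above it a round shaft 17 mm thick, 46 mm long; then a round collar 42 mm across, 6 mm thick, its underside 32 mm below key_grip.
- stand_mouth (a point): Centre of the upper rim of the key stand: an upright open steel tube, 37 mm outside and 27 mm inside diameter, rim 75 mm above the bench, welded on an 84 x 84 x 6 mm plate bolted to the bench. The key stands in it, its collar resting on the rim, so that key_grip is 32 mm above this point. z points up.
- socket_mouth (a point): Mouth of the square socket in the side of the chuck, the one of its three that leans up and towards the robot, 25 to 41 degrees from vertical. z points straight out; x and y lie along the flats and turn with it. 14.5 mm square, 18 mm deep, small lead-in. The key fits in any of four quarter turns; fully in, key_grip is 80 mm out along z. The key rocks about 10 degrees either way before it drives.
- socket_floor (a point): Centre of the socket's floor, 18 mm below the mouth, same axes. The fully seated key's tip rests on it.
- headstock: Grey headstock bolted to the bench, 158 mm along its y. Origin on the bench under the middle of the chuck. The chuck (steel, 124 mm across, 56 mm long, its socket half-way along) sits on a horizontal spindle along y, 110 mm above the bench, locked. Jaws and a 42 mm pipe stick out towards -y, to 112 mm from the origin; the headstock lies on the +y side (pipe end at 178 mm), highest 190 mm.
- pinion (a joint): Turn of the socket, rad. 0: jaws fully open, 4 mm clear of the pipe; 1.25: hard stop, all three jaws tight on the pipe. Grows as the socket turns clockwise, as seen looking into it from outside. Starts between 0 and 0.35, takes about 0.2 N m to turn, stays where it is left.
- grease_tin: Bystander: grease tin, 67 mm in diameter, 60 mm tall; origin at the centre of its underside.
- caliper: Bystander: vernier caliper lying flat, 62 x 200 x 8 mm; origin at the centre of its underside, length along y.
- big_nut: Bystander: large hexagon nut lying flat, 36 x 41 x 19 mm; origin at the centre of its underside.
Mind the look-alikes: they are no part of the job. Leave any orange look-alike of the chuck_key alone. What is shaped like the part that bears stand_mouth but green is not meant.

How it is judged:
On the way:
1. the jaws are tight (pinion within 0.1 rad of its stop) while the key's square end is in the socket, its tip within 10 mm of the floor (value of joint pinion above 1.15 rad and distance between chuck_key and socket_floor below 0.01 m), for 0.1 s.
At the end, for the whole second after the job is handed in: The jaws are tight (pinion within 0.1 rad of its stop) and the key is back in its stand, at rest: its tip inside the tube, its collar down on the rim (within 6 mm), upright within 0.15 rad (value of joint pinion above 1.15 rad and horizontal distance between chuck_key and stand_mouth below 0.013 m and z of key_grip in the frame of stand_mouth below 0.038 m and angle between key_grip's own z axis and vertical below 0.15 rad and linear speed of chuck_key below 0.02 m/s); the robot touches nothing.
It fails at once if the grease tin is moved more than 25 mm (distance of grease_tin from where it was at the start of the episode above 0.025 m).
It fails at once if the caliper is moved more than 25 mm (distance of caliper from where it was at the start of the episode above 0.025 m).
It fails at once if the loose nut is moved more than 25 mm (distance of big_nut from where it was at the start of the episode above 0.025 m).
It also fails if it takes over 48 s, if anything falls off the work surface, if the arm or the gripper's body presses on something with over 40 N, if the wrist force passes 120 N, or if a joint passes its speed limit or range.

## Working session

There is one attempt and no reset: what is moved stays moved. The work goes in short steps, Python scripts to look and compute and a tool call to move; the robot and the scene stay as the last step left them, time stands still between calls to the robot, and variables do not carry over. Pictures are saved under pics/ and viewed, about 8 in all and at most 12, crops included, and the job is handed in when it is done.

Besides the shell and the picture viewer there is one more tool, called after ">>>" by a JSON object that holds its "op" and its "data", one argument or row to a line. apply_moves: Moves the arm, as the interface text tells. Its arguments: {"type":"object","properties":{"motion":{"type":"array","items":{"type":"array"}},"force":{"type":"number"}},"required":["motion"]}

```bash
mkdir -p pics; ls; python3 - <<'E'
from bench import r
import cv2,numpy as np
for n in ["scene","top"]:
    c=r.camera(n); np.savez(f"{n}0.npz",**c)
    cv2.imwrite(f"pics/{n}0.png",c["pixels"][:,:,::-1])
    print(n,c["camera_matrix"],c["eye"],c["attitude"],c.keys())
print(r.sense(),r.tip_reach)
E
```

```text
pics
scene [[485.7667694    0.         317.67603587]
 [  0.         485.7667694  238.21945217]
 [  0.           0.           1.        ]] [-0.30397878 -0.56359376  0.93299058] [[ 0.54204587  0.55807521 -0.62828206]
 [-0.84034687  0.35832879 -0.40671564]
 [-0.00184636  0.74843339  0.6632074 ]] dict_keys(['pixels', 'depth', 'camera_matrix', 'eye', 'attitude'])
top [[454.52194049   0.         317.58470012]
 [  0.         454.52194049 235.05697587]
 [  0.           0.           1.        ]] [ 0.28044255 -0.04919926  1.24506955] [[-1.25572941e-02  9.84514997e-01 -1.74850035e-01]
 [-9.99920794e-01 -1.22154558e-02  3.03116888e-03]
 [ 8.48358345e-04  1.74874249e-01  9.84590411e-01]] dict_keys(['pixels', 'depth', 'camera_matrix', 'eye', 'attitude'])
{'t': 0.1, 'joints': array([ 1.07360892e+00,  3.13382325e-01,  1.49833641e+00, -2.79854875e-05,
        1.33100113e+00, -2.23389103e-01]), 'joint_vel': array([ 3.08611594e-04, -2.05307596e-03, -1.82657398e-03, -1.76794006e-04,
       -8.08694168e-04, -2.97175434e-05]), 'tau': array([ 2.19640700e-03, -4.02812433e+01, -2.52645046e+01,  6.95587113e-02,
        3.42628383e-02, -7.01685826e-05]), 'position': array([0.14187259, 0.50526636, 0.25723358]), 'eef_rot': array([[-5.13738130e-04, -9.62752565e-01,  2.70383497e-01],
       [-1.00370674e-03,  2.70383893e-01,  9.62752067e-01],
       [-9.99999364e-01,  2.23216709e-04, -1.10522775e-03]]), 'ft_force': array([-0.52231755, -0.39147912,  0.88768446]), 'torque': array([0.00824164, 0.00503721, 0.00111057]), 'width': 0.08803042272952424} 0.019
```

View pics/scene0.png

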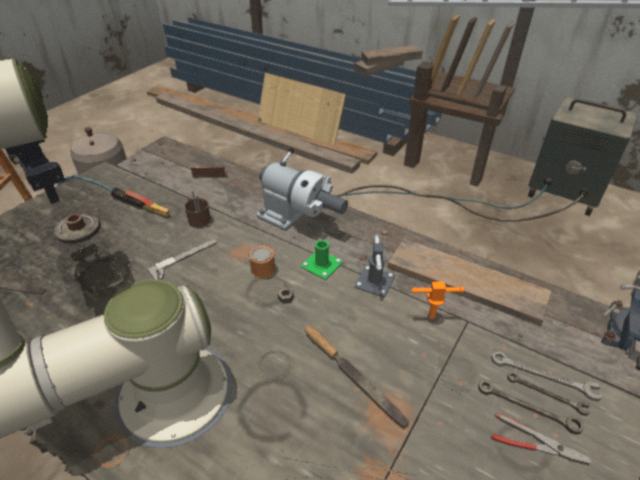

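View pics/top0.png

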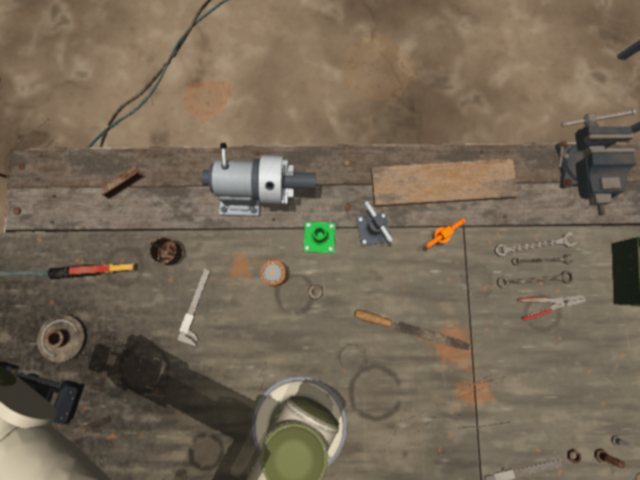

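The scene image shows the grey key in its stand at (376,265), green stand at (321,258), orange key at (437,295), tin at (262,262), nut at (286,296), caliper at (185,257), and the chuck at (310,190). In the top image the key's cross bar runs from (367,205) to (390,242), and the dark socket is on the chuck at (270,185).

```bash
cat > h.py <<'E'
import numpy as np,cv2
def cloud(c):
    K=c["camera_matrix"];d=c["depth"];v,u=np.mgrid[0:480,0:640]
    P=np.stack([(u-K[0,2])/K[0,0]*d,-(v-K[1,2])/K[1,1]*d,-d],-1)
    W=P@c["attitude"].T+c["eye"]; W[d==0]=np.nan
    return W
E
python3 - <<'E'
import numpy as np,cv2
from h import *
for n in ["top","scene"]:
    c=dict(np.load(n+"0.npz"));W=cloud(c)
    if n=="top":
        for p in [(270,185),(320,235),(272,272),(316,291),(195,305),(445,235),(230,180),(375,225),(378,222)]: print(p,W[p[1],p[0]].round(4))
        cr=c["pixels"][150:260,200:400]; 
        cv2.imwrite("pics/topcrop.png",cv2.resize(cr[:,:,::-1],None,fx=4,fy=4,interpolation=cv2.INTER_CUBIC))
    # key: near px region with z>0.085
    m=(np.abs(W[...,0]-0.47)<.12)&(np.abs(W[...,1]+0.18)<.08)&(W[...,2]>0.09)&(W[...,2]<.2)
    pts=W[m]; print(n,len(pts),pts.min(0),pts.max(0))
    bar=pts[(pts[:,2]>.098)]; 
    print(np.median(bar,0)); rc=cv2.minAreaRect(bar[:,:2].astype(np.float32)*1000);print(rc)
    top=pts[pts[:,2]>.118]; print(len(top),top.mean(0) if len(top) else 0)
    if len(top)>3: print(cv2.minAreaRect(top[:,:2].astype(np.float32)*1000))
    # socket/chuck
    m=(W[...,0]>.45)&(W[...,0]<.75)&(W[...,1]>-.1)&(W[...,1]<.3)&(W[...,2]>.1)
    print("hs",W[m].min(0),W[m].max(0))
E
```

```text
(270, 185) [0.6055 0.0654 0.1423]
(320, 235) [ 0.5011 -0.0597  0.0029]
(272, 272) [0.3947 0.0676 0.0573]
(316, 291) [ 0.3472 -0.0468 -0.0048]
(195, 305) [0.3132 0.2794 0.0071]
(445, 235) [ 0.477  -0.3739  0.1169]
(230, 180) [0.617  0.1644 0.1515]
(375, 225) [ 0.5083 -0.2006  0.0995]
(378, 222) [ 0.5115 -0.2055  0.1216]
top 290 [ 0.46220031 -0.24183862  0.09107004] [ 0.5682738  -0.17499168  0.12928088]
[ 0.51333793 -0.20674126  0.1129406 ]
((515.4818115234375, -206.47708129882812), (121.26412200927734, 22.756834030151367), 34.277687072753906)
106 [ 0.51509644 -0.20727319  0.12375478]
((515.5108032226562, -207.11534118652344), (30.366395950317383, 21.739585876464844), 34.11751937866211)
hs [ 0.56397887 -0.04801778  0.10003223] [0.70411091 0.24304641 0.1875548 ]
scene 250 [ 0.46099129 -0.24357205  0.09075853] [ 0.56781933 -0.17671584  0.12799959]
[ 0.50484319 -0.21509546  0.11314894]
((514.6729736328125, -209.3182373046875), (123.22949981689453, 22.534582138061523), 30.307371139526367)
87 [ 0.51158497 -0.21098632  0.12354607]
((513.9064331054688, -209.56961059570312), (33.23482894897461, 22.123559951782227), 27.622970581054688)
hs [ 0.5610503  -0.05191395  0.10005734] [0.70268834 0.24397264 0.18771958]
```

View pics/topcrop.png

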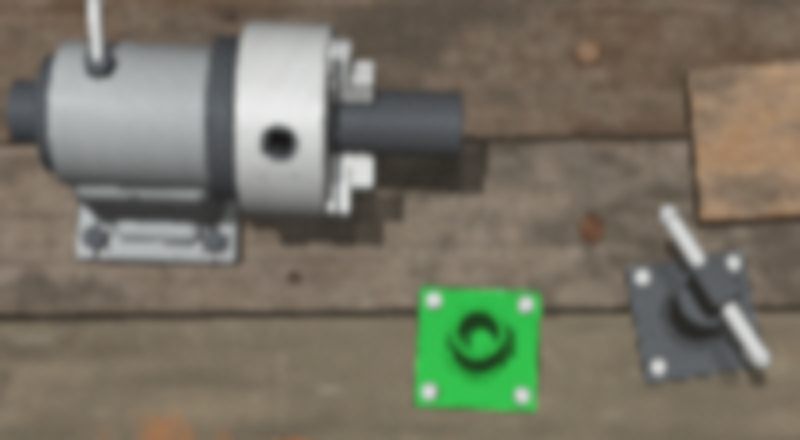

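The crop shows the socket as a dark spot at (279,142) on the chuck rim, and the key's bar runs diagonally over the dark stand plate. Next I fit the chuck's cylinder and set up a move planner.

```bash
cat >> h.py <<'E'
from scipy.spatial.transform import Rotation as Ro
from scipy.optimize import least_squares
def cyl(P,yaw0=None,R=.062):
    """fit horizontal cylinder radius R: params x0 (at y=.065), z0, yaw slope"""
    f=lambda p:np.hypot((P[:,0]-p[0]-p[2]*(P[:,1]-.065))/np.hypot(1,p[2]),P[:,2]-p[1])-R
    s=least_squares(f,[.63,.11,0],loss="soft_l1",f_scale=.002);return s.x,np.sqrt(np.mean(s.fun**2))
def ray(c,u,v):
    K=c["camera_matrix"];d=c["attitude"]@np.array([(u-K[0,2])/K[0,0],-(v-K[1,2])/K[1,1],-1.]);return c["eye"],d/np.linalg.norm(d)
def project(c,p):
    q=c["attitude"].T@(np.asarray(p)-c["eye"]);K=c["camera_matrix"]
    return K[0,0]*q[0]/-q[2]+K[0,2],-K[1,1]*q[1]/-q[2]+K[1,2]
def rows(s,p,Rt,n=None,hand=1,vmax=5.5,wmax=10.):
    """rounded relative rows from state s (pos,rot) to pose"""
    p0,R0=np.array(s[0]),np.array(s[1]);w=(Ro.from_matrix(R0).inv()*Ro.from_matrix(Rt)).as_rotvec(degrees=True)
    if n is None:n=int(max(1,np.ceil(np.linalg.norm(p-p0)*100/vmax),np.ceil(np.linalg.norm(w)/wmax)))
    out=[];pc,Rc=p0.copy(),Ro.from_matrix(R0)
    for k in range(1,n+1):
        pt=p0+(p-p0)*k/n;Rk=Ro.from_matrix(R0)*Ro.from_rotvec(w*k/n,degrees=True)
        t=np.round(Rc.inv().apply(pt-pc)*100,2);d=np.round((Rc.inv()*Rk).as_rotvec(degrees=True),1)
        pc=pc+Rc.apply(t/100);Rc=Rc*Ro.from_rotvec(d,degrees=True);out.append([t.tolist(),d.tolist(),hand])
    for i in range(0,n,5):print(str(out[i:i+5]).replace(" ",""))
    return pc,Rc.as_matrix()
def down(yaw,lean=None):
    """tool pointing down, jaw (z) axis at yaw"""
    x=np.array([0,0,-1.]);z=np.array([np.cos(yaw),np.sin(yaw),0]);return np.stack([x,np.cross(z,x),z],1)
def along(x,zhint):
    x=x/np.linalg.norm(x);z=zhint-x*(zhint@x);z/=np.linalg.norm(z);return np.stack([x,np.cross(z,x),z],1)
E
python3 - <<'E'
from h import *
from bench import r
A=[]
for n in ["top","scene"]:
    c=dict(np.load(n+"0.npz"));W=cloud(c)
    g=c["pixels"].astype(int).min(-1)
    m=(W[...,0]>.55)&(W[...,0]<.72)&(W[...,1]>.045)&(W[...,1]<.088)&(W[...,2]>.1)&(g>110)
    print(n,m.sum(),cyl(W[m]));A.append(W[m])
    if n=="top":
        p=cyl(W[m])[0]; o,d=ray(c,269.75,185.5)
        a=np.array([p[2],1,0])/np.hypot(1,p[2]);b=np.array([p[0],.065,p[1]])
        s=least_squares(lambda s:np.linalg.norm(np.cross(o+s*d-b,a))-.0615,[np.linalg.norm(o-b)-.09]).x
        q=o+s*d;n_=q-b-a*((q-b)@a);n_/=np.linalg.norm(n_);print("mouth",q,"n",n_,np.degrees(np.arccos(n_[2])))
    # headstock side edge yaw: pipe
    m=(W[...,1]>-.06)&(W[...,1]<.01)&(W[...,0]>.58)&(W[...,0]<.68)&(W[...,2]>.115)
    print("pipe",cyl(W[m],R=.021))
s=r.sense()
x=-np.array(n_); T=q+n_*.26
e=rows((s["position"],s["eef_rot"]),T,along(x,np.array([1.,0.3,0.])))
print(e)
E
```

```text
top 731 (array([0.62872454, 0.10918163, 0.05210977]), np.float64(0.0017426655572530373))
mouth [0.59825027 0.06387231 0.16265735] n [-0.4932218   0.02570167  0.86952382] 29.596648163306217
pipe (array([0.63187175, 0.10952809, 0.07582227]), np.float64(0.004777317268499982))
scene 459 (array([0.62813934, 0.10913728, 0.0459441 ]), np.float64(0.002251305402273499))
pipe (array([0.63230043, 0.11003167, 0.08757515]), np.float64(0.006199776942316167))
[[[-1.19,-3.94,-3.0],[4.9,-1.8,-2.1],1],[[-1.13,-4.22,-2.61],[4.9,-1.8,-2.2],1],[[-1.04,-4.47,-2.21],[4.8,-1.8,-2.1],1],[[-0.94,-4.68,-1.79],[4.9,-1.8,-2.1],1],[[-0.81,-4.84,-1.36],[4.9,-1.8,-2.2],1]]
[[[-0.66,-4.97,-0.92],[4.9,-1.8,-2.1],1],[[-0.49,-5.05,-0.46],[4.9,-1.9,-2.1],1],[[-0.32,-5.08,-0.03],[4.8,-1.8,-2.2],1],[[-0.12,-5.08,0.42],[4.9,-1.8,-2.1],1],[[0.09,-5.02,0.84],[4.9,-1.8,-2.1],1]]
[[[0.3,-4.92,1.26],[4.9,-1.8,-2.2],1]]
(array([0.46995785, 0.07058628, 0.38874266]), array([[ 0.49353663, -0.2817476 ,  0.82282433],
       [-0.02615908,  0.94083728,  0.33784746],
       [-0.86933152, -0.18826442,  0.4569674 ]]))
```

>>> {"op": "apply_moves", "data": {
  "motion": [
    [[-1.19,-3.94,-3.0],[4.9,-1.8,-2.1],1],
    [[-1.13,-4.22,-2.61],[4.9,-1.8,-2.2],1],
    [[-1.04,-4.47,-2.21],[4.8,-1.8,-2.1],1],
    [[-0.94,-4.68,-1.79],[4.9,-1.8,-2.1],1],
    [[-0.81,-4.84,-1.36],[4.9,-1.8,-2.2],1]
  ]
}}

```text
t: 0.72
position: [0.2917, 0.3064, 0.3176]
eef_rot: [[0.236, -0.744, 0.625], [0.05, 0.651, 0.757], [-0.97, -0.147, 0.191]]
ft_force: [1.3, 0.7, -0.0]
width: 0.088
```

>>> {"op": "apply_moves", "data": {
  "motion": [
    [[-0.66,-4.97,-0.92],[4.9,-1.8,-2.1],1],
    [[-0.49,-5.05,-0.46],[4.9,-1.9,-2.1],1],
    [[-0.32,-5.08,-0.03],[4.8,-1.8,-2.2],1],
    [[-0.12,-5.08,0.42],[4.9,-1.8,-2.1],1],
    [[0.09,-5.02,0.84],[4.9,-1.8,-2.1],1]
  ]
}}

```text
t: 1.35
position: [0.4408, 0.1086, 0.3773]
eef_rot: [[0.457, -0.367, 0.81], [-0.002, 0.911, 0.413], [-0.889, -0.191, 0.415]]
ft_force: [1.1, 1.1, -0.2]
width: 0.0879
```

>>> {"op": "apply_moves", "data": {
  "motion": [
    [[0.3,-4.92,1.26],[4.9,-1.8,-2.2],1]
  ]
}}

```text
t: 1.48
position: [0.4706, 0.0691, 0.3892]
eef_rot: [[0.495, -0.278, 0.823], [-0.026, 0.942, 0.335], [-0.869, -0.187, 0.459]]
ft_force: [0.5, 0.5, 1.0]
width: 0.0882
```

```bash
python3 - <<'E'
from h import *
from bench import r
s=r.sense();print(s["t"],s["position"],s["eef_rot"],s["joints"])
c=r.camera("wrist");np.savez("w1.npz",**c);cv2.imwrite("pics/w1.png",c["pixels"][:,:,::-1])
R=s["eef_rot"];print("cam in tool",R.T@(c["eye"]-s["position"]),R.T@c["attitude"])
print(c["camera_matrix"],project(c,[.598,.064,.1626]))
E
```

```text
1.475 [0.47061864 0.06907833 0.38922266] [[ 0.49497985 -0.27843436  0.82308521]
 [-0.02633695  0.94202492  0.33450773]
 [-0.86850522 -0.18725214  0.45895024]] [-0.11698538 -0.11469757  1.7114803   0.03694601  1.02737153 -0.46194764]
cam in tool [-0.12696771  0.08243447  0.00025262] [[-1.99577382e-04  3.11566624e-01 -9.50224289e-01]
 [ 2.59462492e-04  9.50224292e-01  3.11566570e-01]
 [ 9.99999946e-01 -1.84365921e-04 -2.70483129e-04]]
[[347.17233816   0.         325.15737324]
 [  0.         347.17233816 233.59022428]
 [  0.           0.           1.        ]] (np.float64(324.08573594310025), np.float64(194.41608357856404))
```

View pics/w1.png

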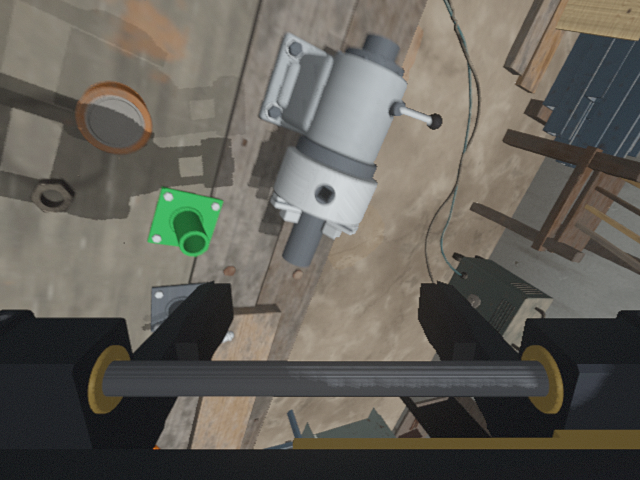

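The wrist view shows the chuck socket at (325,194), within 1 px of the prediction. The tin is at (114,120), the nut at (53,195) and the green stand at (187,222). I rectify the mouth's plane to read the square's orientation.

```bash
cat >> h.py <<'E'
def rectify(c,o,R,half=.016,n=480):
    """view of plane through o with axes R[:,0],R[:,1] (right,up)"""
    ce=[(-half,half),(half,half),(half,-half),(-half,-half)]
    src=np.float32([project(c,o+R[:,0]*a+R[:,1]*b) for a,b in ce])
    H=cv2.getPerspectiveTransform(src,np.float32([[0,0],[n,0],[n,n],[0,n]]))
    return cv2.warpPerspective(c["pixels"][:,:,::-1],H,(n,n),flags=cv2.INTER_CUBIC)
E
python3 - <<'E'
from h import *
c=dict(np.load("w1.npz"));W=cloud(c);g=c["pixels"].astype(int).min(-1)
m=(W[...,0]>.55)&(W[...,0]<.72)&(W[...,1]>.045)&(W[...,1]<.088)&(W[...,2]>.1)&(g>110)
p,e=cyl(W[m]);print(m.sum(),p,e)
# yaw from headstock+pipe: flat faces? axis via pipe 
mp=(W[...,1]>-.06)&(W[...,1]<.01)&(W[...,0]>.58)&(W[...,0]<.68)&(W[...,2]>.115)&(np.hypot(W[...,0]-.629,W[...,2]-.109)<.03)
print("pipe",cyl(W[mp],R=.021))
# chuck front/back edge: y-extent of bright rim vs x
# dark centroid
k=g[180:210,310:342]; b=(k<90); ys,xs=np.nonzero(b);u,v=xs.mean()+310,ys.mean()+180;print("dark",u,v,b.sum())
yaw=p[2]
a=np.array([yaw,1,0])/np.hypot(1,yaw);b0=np.array([p[0],.065,p[1]])
o,d=ray(c,u,v)
s=least_squares(lambda s:np.linalg.norm(np.cross(o+s*d-b0,a))-.0615,[.3]).x
q=o+s*d;n=q-b0-a*((q-b0)@a);n/=np.linalg.norm(n);print("mouth",q,"n",n,np.degrees(np.arccos(n[2])))
R=np.stack([-a,np.cross(n,-a),n],1)
im=rectify(c,q,R);cv2.imwrite("pics/rect1.png",im)
E
```

```text
3075 [0.62858015 0.10981608 0.03767767] 0.001549458222051386
pipe (array([0.6287312 , 0.10977389, 0.0413639 ]), np.float64(0.0007763091131356642))
dark 324.7096774193548 193.7311827956989 186
mouth [0.59806629 0.06509463 0.1632226 ] n [-0.49551488  0.01866985  0.86839878] 29.726903144254617
```

View pics/rect1.png

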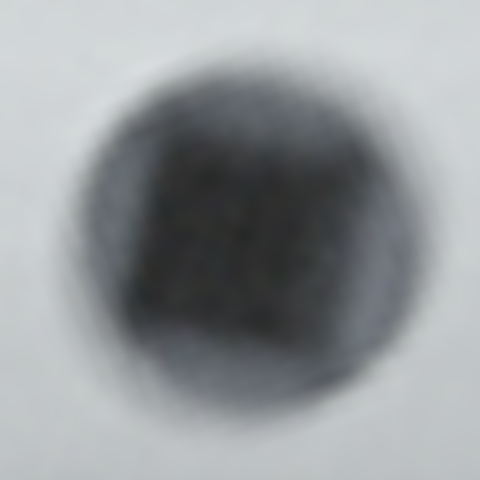

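The rectified picture shows the square recess inside a round pinion face, turned about 12° clockwise from the chuck axis (left edge runs (165,130) to (128,305), bottom edge to (330,350)). Next I go above the key.

```bash
python3 - <<'E'
from h import *
from bench import r
s=r.sense()
print(rows((s["position"],s["eef_rot"]),np.array([.515,-.2075,.20]),down(np.radians(-57))))
E
```

```text
[[[2.15,-2.59,-1.59],[8.2,3.4,-1.0],1],[[2.28,-2.75,-1.08],[8.2,3.5,-0.9],1],[[2.38,-2.82,-0.53],[8.3,3.4,-1.0],1],[[2.43,-2.83,0.02],[8.2,3.5,-1.0],1],[[2.47,-2.73,0.56],[8.2,3.4,-0.9],1]]
[[[2.46,-2.58,1.1],[8.2,3.4,-1.0],1],[[2.43,-2.34,1.59],[8.2,3.5,-1.0],1],[[2.35,-2.04,2.05],[8.2,3.4,-0.9],1],[[2.24,-1.68,2.46],[8.3,3.5,-1.0],1]]
(array([ 0.51502825, -0.20751105,  0.20001447]), array([[-6.05304792e-04,  8.38986405e-01,  5.44152043e-01],
       [ 1.46358706e-04,  5.44152211e-01, -8.38986502e-01],
       [-9.99999806e-01, -4.28201161e-04, -4.52170906e-04]]))
```

>>> {"op": "apply_moves", "data": {
  "motion": [
    [[2.15,-2.59,-1.59],[8.2,3.4,-1.0],1],
    [[2.28,-2.75,-1.08],[8.2,3.5,-0.9],1],
    [[2.38,-2.82,-0.53],[8.3,3.4,-1.0],1],
    [[2.43,-2.83,0.02],[8.2,3.5,-1.0],1],
    [[2.47,-2.73,0.56],[8.2,3.4,-0.9],1]
  ]
}}

```text
t: 2.15
position: [0.4942, -0.0818, 0.2824]
eef_rot: [[0.216, 0.402, 0.89], [-0.099, 0.916, -0.39], [-0.971, -0.004, 0.237]]
ft_force: [-0.1, -0.1, 0.7]
width: 0.0888
```

>>> {"op": "apply_moves", "data": {
  "motion": [
    [[2.46,-2.58,1.1],[8.2,3.4,-1.0],1],
    [[2.43,-2.34,1.59],[8.2,3.5,-1.0],1],
    [[2.35,-2.04,2.05],[8.2,3.4,-0.9],1],
    [[2.24,-1.68,2.46],[8.3,3.5,-1.0],1]
  ]
}}

```text
t: 2.65
position: [0.5137, -0.203, 0.1978]
eef_rot: [[-0.007, 0.836, 0.548], [0.002, 0.548, -0.836], [-1.0, -0.005, -0.005]]
ft_force: [-0.3, -0.3, 0.1]
width: 0.0881
```

```bash
python3 - <<'E'
from h import *
from bench import r
c=r.camera("wrist");np.savez("w2.npz",**c);cv2.imwrite("pics/w2.png",c["pixels"][:,:,::-1])
s=r.sense();print(s["t"],s["position"],s["eef_rot"],s["joints"])
W=cloud(c)
m=(np.hypot(W[...,0]-.515,W[...,1]+.2075)<.07)&(W[...,2]>.1)&(W[...,2]<.135);P=W[m];print(len(P))
top=P[P[:,2]>.12];print(len(top),np.median(top[:,2]),cv2.minAreaRect(top[:,:2].astype(np.float32)*1000))
bar=P[P[:,2]<.118];print(len(bar),bar[:,2].max(),cv2.minAreaRect(bar[:,:2].astype(np.float32)*1000))
E
```

```text
2.7 [ 0.51324124 -0.20612396  0.19457971] [[-0.0121732   0.84107603  0.54077993]
 [ 0.00445362  0.54086024 -0.84110068]
 [-0.99991599 -0.00783046 -0.01032984]] [-0.59243845  0.43541238  1.49339065 -0.00329747  1.22537724  0.40805511]
3859
1547 0.12459600446364374 ((516.3648071289062, -208.04550170898438), (29.719799041748047, 21.95794677734375), 32.98310470581055)
2276 0.11790496440277337 ((516.8500366210938, -208.44512939453125), (121.009033203125, 21.886962890625), 34.224334716796875)
```

View pics/w2.png

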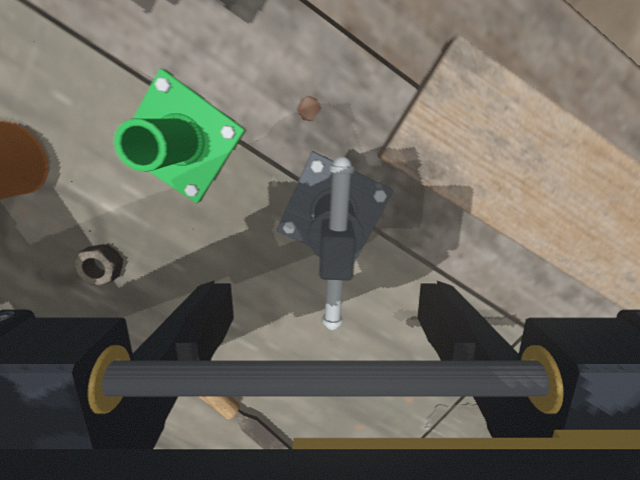

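The wrist view shows the key head at (338,250) between the open fingers, with its bar nearly vertical in the image, (341,165) to (332,325). The green stand is clear at (150,145). I check the arm has settled before going down.

>>> {"op": "apply_moves", "data": {
  "motion": [
    [[0,0,0],[0,0,0],1]
  ]
}}

```text
t: 2.82
position: [0.5134, -0.2025, 0.1978]
eef_rot: [[-0.006, 0.834, 0.552], [0.001, 0.552, -0.834], [-1.0, -0.005, -0.005]]
ft_force: [0.2, 1.0, -0.0]
width: 0.0879
```

```bash
python3 - <<'E'
from h import *
from bench import r
s=r.sense();print(s["position"],s["eef_rot"],s["joint_vel"])
rows((s["position"],s["eef_rot"]),np.array([.5164,-.2081,.107]),down(np.radians(-56.6)))
rows(([.515,-.2075,.2],down(np.radians(-57))),np.array([.5164,-.2081,.107]),down(np.radians(-56.6)))
E
```

```text
[ 0.51344111 -0.20251485  0.19778249] [[-0.00643746  0.83371111  0.55216334]
 [ 0.00127537  0.55218118 -0.83372317]
 [-0.99997847 -0.00466285 -0.00461794]] [ 0.02838396 -0.0474355   0.00959219  0.00338429 -0.00353558 -0.00998428]
[[[4.54,-0.01,0.34],[0.1,-0.1,0.1],1],[[4.54,-0.02,0.32],[0.0,-0.2,0.2],1]]
[[[4.65,0.04,0.06],[-0.2,0.0,0.0],1],[[4.65,0.04,0.07],[-0.2,0.0,0.0],1]]
```

>>> {"op": "apply_moves", "data": {
  "motion": [
    [[3.0,-0.01,0.4],[0.1,-0.1,0.1],1],
    [[3.0,-0.02,0.26],[0,-0.2,0.2],1],
    [[2.9,0,0],[0,0,0],1],
    [[0,0,0],[0,0,0],1]
  ]
}}

```text
t: 3.32
position: [0.5163, -0.2065, 0.1092]
eef_rot: [[0.0, 0.834, 0.552], [0.0, 0.552, -0.834], [-1.0, 0.0, 0.0]]
ft_force: [0.0, 0.5, 0.8]
width: 0.0883
```

```bash
python3 - <<'E'
from h import *
from bench import r
s=r.sense();print(s["position"],s["eef_rot"],s["joint_vel"])
rows((s["position"],s["eef_rot"]),np.array([.5164,-.2081,.107]),down(np.radians(-56.6)))
E
```

```text
[ 0.51633866 -0.20653507  0.10921021] [[ 4.51998592e-04  8.33529813e-01  5.52474295e-01]
 [ 9.52859184e-05  5.52474313e-01 -8.33529918e-01]
 [-9.99999893e-01  4.29397370e-04  1.70293958e-04]] [-0.00219136 -0.03625426 -0.0499973  -0.00089464  0.02844238  0.00500065]
[[[0.22,-0.08,0.13],[0.1,0.0,-0.0],1]]
```

>>> {"op": "apply_moves", "data": {
  "motion": [
    [[0.2,-0.08,0.13],[0,0,0],0.6],
    [[0,0,0],[0,0,0],0],
    [[0,0,0],[0,0,0],0],
    [[0,0,0],[0,0,0],0],
    [[0,0,0],[0,0,0],0]
  ],
  "force": 50
}}

```text
t: 3.95
position: [0.517, -0.2095, 0.1079]
eef_rot: [[0.002, 0.835, 0.55], [-0.001, 0.55, -0.835], [-1.0, 0.001, 0.002]]
ft_force: [0.6, -0.6, -0.6]
width: 0.0402
```

```bash
python3 - <<'E'
from h import *
from bench import r
s=r.sense();print(s["position"],s["eef_rot"],s["joints"],s["width"],s["ft_force"])
E
```

```text
[ 0.51698863 -0.2095189   0.10785759] [[ 0.00236749  0.83483436  0.55049613]
 [-0.00132815  0.55049981 -0.83483423]
 [-0.99999632  0.00124532  0.00241208]] [-5.95161643e-01  5.41453879e-01  1.57831454e+00  2.67168689e-04
  1.01911921e+00  3.92533138e-01] 0.040229560599189806 [ 0.63049311 -0.64252776 -0.58193451]
```

>>> {"op": "apply_moves", "data": {
  "motion": [
    [[0,0,0],[0,0,0],0],
    [[0,0,0],[0,0,0],0],
    [[0,0,0],[0,0,0],0]
  ]
}}

```text
t: 4.32
position: [0.5169, -0.2094, 0.1077]
eef_rot: [[0.002, 0.835, 0.551], [-0.001, 0.551, -0.835], [-1.0, 0.001, 0.002]]
ft_force: [-0.3, 1.0, 0.5]
width: 0.0215
```

>>> {"op": "apply_moves", "data": {
  "motion": [
    [[-3,0,0],[0,0,0],0],
    [[-4,0,0],[0,0,0],0],
    [[-4,0,0],[0,0,0],0],
    [[-2,0,0],[0,0,0],0],
    [[0,0,0],[0,0,0],0]
  ]
}}

```text
t: 4.95
position: [0.5169, -0.2095, 0.2383]
eef_rot: [[0.004, 0.835, 0.55], [-0.002, 0.55, -0.835], [-1.0, 0.002, 0.004]]
ft_force: [0.9, -0.0, -4.3]
width: 0.0212
```

```bash
python3 - <<'E'
from h import *
from bench import r
s=r.sense();print(s["position"],s["eef_rot"],s["width"],s["ft_force"])
q=np.array([.59807,.0651,.1632]);n=np.array([-.4955,.0187,.8684]);n/=np.linalg.norm(n)
a=np.array([.04,1,0]);a-=n*(a@n);a/=np.linalg.norm(a)
e1,e2=-a,np.cross(n,-a)
th=np.radians(12);sq=e1*np.cos(th)-e2*np.sin(th); up=np.cross(n,sq)  # jaw along +up (approx +x)
R=along(-n,up);print(R)
np.savez("sock.npz",q=q,n=n,R=R)
a1=(s["position"],s["eef_rot"])
e=rows(a1,np.array([.47,0.0,.33]),Ro.from_matrix(s["eef_rot"])*Ro.from_rotvec((Ro.from_matrix(s["eef_rot"]).inv()*Ro.from_matrix(R)).as_rotvec()*.7) if 0 else R,hand=0)
print()
rows(e,q+n*(.098+.045),R,hand=0)
E
```

```text
[ 0.51689112 -0.20946449  0.23832818] [[ 0.00372129  0.83483503  0.55048762]
 [-0.00221877  0.55049697 -0.83483421]
 [-0.99999061  0.00188525  0.00390087]] 0.021221423365189163 [ 0.85893197 -0.00872539 -4.28500444]
[[ 0.49550285  0.21895965  0.84055553]
 [-0.01870011  0.97017081 -0.24170004]
 [-0.86840499  0.10404458  0.48481697]]
[[[-1.54,1.27,-3.34],[-6.9,-4.2,2.8],0],[[-1.7,1.74,-3.04],[-6.9,-4.2,2.8],0],[[-1.81,2.16,-2.67],[-6.9,-4.2,2.7],0],[[-1.88,2.56,-2.25],[-6.9,-4.2,2.8],0],[[-1.9,2.88,-1.79],[-6.8,-4.2,2.8],0]]
[[[-1.86,3.17,-1.29],[-6.9,-4.2,2.8],0]]

[[[3.2,3.69,0.55],[-0.0,0.0,-0.0],0],[[3.21,3.69,0.55],[-0.0,0.0,-0.0],0]]
```

>>> {"op": "apply_moves", "data": {
  "motion": [
    [[-1.54,1.27,-3.34],[-6.9,-4.2,2.8],0],
    [[-1.7,1.74,-3.04],[-6.9,-4.2,2.8],0],
    [[-1.81,2.16,-2.67],[-6.9,-4.2,2.7],0],
    [[-1.88,2.56,-2.25],[-6.9,-4.2,2.8],0],
    [[-1.9,2.88,-1.79],[-6.8,-4.2,2.8],0]
  ]
}}

```text
t: 5.58
position: [0.4767, -0.0336, 0.3129]
eef_rot: [[0.419, 0.34, 0.842], [-0.04, 0.933, -0.357], [-0.907, 0.115, 0.405]]
ft_force: [1.2, 1.0, -3.3]
width: 0.0217
```

>>> {"op": "apply_moves", "data": {
  "motion": [
    [[-1.86,3.17,-1.29],[-6.9,-4.2,2.8],0],
    [[3.2,3.69,0.55],[0,0,0],0],
    [[3.21,3.69,0.55],[0,0,0],0],
    [[0,0,0],[0,0,0],0],
    [[0,0,0],[0,0,0],0]
  ]
}}

```text
t: 6.2
position: [0.5266, 0.0677, 0.286]
eef_rot: [[0.493, 0.219, 0.842], [-0.017, 0.97, -0.243], [-0.87, 0.105, 0.482]]
ft_force: [-0.7, -0.3, -2.8]
width: 0.022
```

```bash
cat > look.py <<'E'
import sys
from h import *
from bench import r
z=np.load("sock.npz");q,n,R=z["q"],z["n"],z["R"]
s=r.sense();T=s["position"];E=s["eef_rot"]
tip=T+E[:,0]*.098
print("t",s["t"],"T",T.round(4),"ft",s["ft_force"].round(1),"tau",s["torque"].round(2),"j",s["joints"].round(2),"w",s["width"])
print("tip in socket frame (x in, y, z) cm",(R.T@(tip-q)*100).round(2),"rot err deg",(Ro.from_matrix(E).inv()*Ro.from_matrix(R)).as_rotvec(degrees=True).round(1))
print("shift in tool axes to tip-at-mouth cm",(E.T@(q-tip)*100).round(2))
if len(sys.argv)>1:
    for cam in sys.argv[2:]:
        c=r.camera(cam);np.savez(f"{cam}_{sys.argv[1]}.npz",**c)
        for nm,p in [("mouth",q),("tip",tip),("grip",T)]:print(cam,nm,np.round(project(c,p),1))
        u,v=map(int,project(c,q+n*.03));h,w=(60,80) if cam!="wrist" else (90,120)
        u=min(max(u,w),640-w);v=min(max(v,h),480-h)
        im=c["pixels"][v-h:v+h,u-w:u+w,::-1];print("crop origin",u-w,v-h)
        cv2.imwrite(f"pics/{cam}_{sys.argv[1]}.png",cv2.resize(im,(640,480),interpolation=cv2.INTER_CUBIC))
E
python3 look.py a wrist scene; python3 - <<'E'
import cv2,numpy as np
a=cv2.imread("pics/wrist_a.png");b=cv2.imread("pics/scene_a.png")
cv2.imwrite("pics/ab.png",np.hstack([cv2.resize(a,(400,300)),cv2.resize(b,(400,300))]))
E
```

```text
t 6.2 T [0.5266 0.0677 0.286 ] ft [-0.7 -0.3 -2.8] tau [-0.05  0.61 -0.07] j [-0.11  0.08  1.79  0.05  0.76  0.11] w 0.021977782093763734
tip in socket frame (x in, y, z) cm [-4.41 -0.03 -0.15] rot err deg [-0.  -0.2 -0. ]
shift in tool axes to tip-at-mouth cm [4.41 0.03 0.17]
wrist mouth [327.8 226.4]
wrist tip [325.8 245.5]
wrist grip [326.1 325.6]
crop origin 207 148
scene mouth [303.8 182.6]
scene tip [298.4 175.1]
scene grip [285.9 155.6]
crop origin 220 117
```

View pics/ab.png

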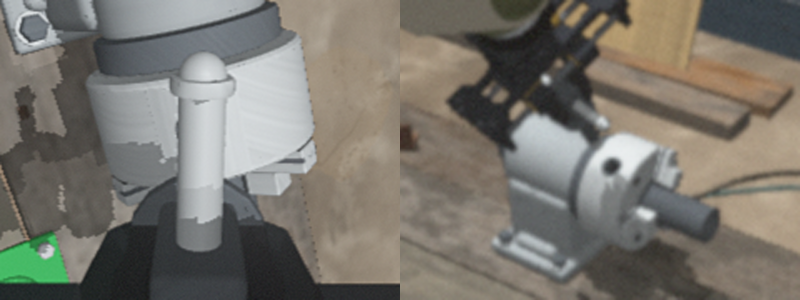

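The left half (wrist) shows the bar covering the socket. In the right half (scene), the socket is at about (304,182) full-frame, against a predicted (303.8,182.6). I zoom in on the tip.

```bash
python3 - <<'E'
from h import *
from bench import r
c=dict(np.load("scene_a.npz"));t=r.camera("top");np.savez("top_a.npz",**t)
z=np.load("sock.npz");q,n=z["q"],z["n"];s=r.sense();T,E=s["position"],s["eef_rot"]
ims=[]
for cc,(u,v) in [(c,(298,172)),(t,(275,195))]:
    im=cv2.resize(cc["pixels"][v-30:v+30,u-40:u+40,::-1],(800,600),interpolation=cv2.INTER_CUBIC)
    for p,col in [(q,(0,0,255)),(T+E[:,0]*.098,(0,255,0)),(T+E[:,0]*.032,(255,0,0)),(T-E[:,1]*.06,(0,255,255)),(T+E[:,1]*.06,(0,255,255))]:
        a,b=project(cc,p);cv2.circle(im,(int((a-u+40.5)*10),int((b-v+30.5)*10)),6,col,2)
    ims.append(cv2.resize(im,(400,300)) if 0 else im[:, :])
cv2.imwrite("pics/z.png",np.hstack([cv2.resize(i,(400,300),interpolation=cv2.INTER_AREA) for i in ims]))
E
```

```text
(no output)
```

View pics/z.png

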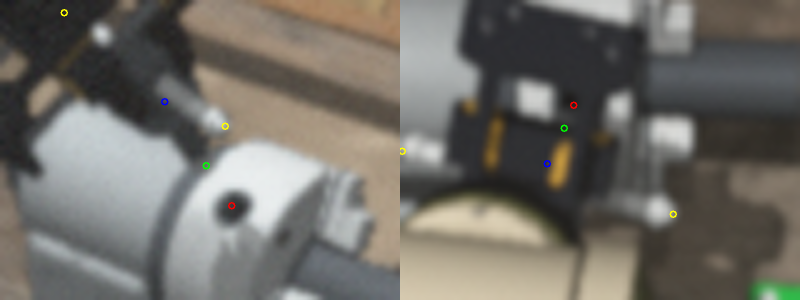

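```bash
python3 - <<'E'
from h import *
from bench import r
s=r.sense();T,E=s["position"],s["eef_rot"]
c=dict(np.load("scene_a.npz"));W=cloud(c);L=(W-T)@E*1000
for lo,hi in [(18,26),(26,34),(34,44),(44,54),(54,64),(64,74),(74,84),(84,92),(92,100),(100,110)]:
    m=(L[...,0]>lo)&(L[...,0]<hi)&(np.hypot(L[...,1],L[...,2])<30);P=L[m]
    if len(P):print(lo,hi,len(P),"y",P[:,1].min().round(1),P[:,1].max().round(1),"z",P[:,2].min().round(1),P[:,2].max().round(1),P.mean(0).round(1))
print("dir to cam",(E.T@(c["eye"]-T)).round(2))
E
```

```text
18 26 18 y -23.6 -4.9 z -21.9 17.6 [ 22.8 -13.5  -4. ]
26 34 39 y -21.8 -1.9 z -21.6 18.2 [ 29.1 -12.   -5.7]
34 44 1 y -17.4 -17.4 z -2.8 -2.8 [ 37.6 -17.4  -2.8]
44 54 5 y -11.3 -5.2 z -8.6 1.5 [50.7 -8.8 -3.5]
54 64 13 y -9.9 -1.7 z -9.0 5.4 [58.5 -6.8 -3.5]
64 74 17 y -11.8 -1.5 z -9.6 4.6 [69.  -6.9 -3.5]
74 84 11 y -11.1 -3.8 z -9.0 6.4 [79.6 -6.7 -1.8]
84 92 8 y -7.9 -0.6 z -8.0 3.6 [89.2 -5.8 -2. ]
92 100 5 y -7.6 -3.6 z -6.9 4.0 [94.8 -5.8 -3.2]
100 110 1 y -3.5 -3.5 z -0.1 -0.1 [ 1.016e+02 -3.500e+00 -1.000e-01]
dir to cam [-0.96 -0.73 -0.23]
```

The depth points put the shaft straight in the grip, with the tip 98 mm out and within about 1.5 mm sideways. I advance on the socket axis.

>>> {"op": "apply_moves", "data": {
  "motion": [
    [[1.9,0.03,0.17],[0,0,0],0],
    [[1.9,0,0],[0,0,0],0],
    [[0,0,0],[0,0,0],0],
    [[0,0,0],[0,0,0],0]
  ]
}}

```text
t: 6.85
position: [0.5473, 0.0667, 0.2558]
eef_rot: [[0.496, 0.22, 0.84], [-0.018, 0.97, -0.243], [-0.868, 0.106, 0.485]]
ft_force: [-0.4, -0.5, -3.4]
width: 0.0217
```

```bash
python3 look.py; python3 look.py
```

```text
t 6.85 T [0.5473 0.0667 0.2558] ft [-0.4 -0.5 -3.4] tau [-0.06  0.55 -0.03] j [-0.11  0.15  1.79  0.06  0.68  0.11] w 0.021713283438087157
tip in socket frame (x in, y, z) cm [-0.76  0.02  0.19] rot err deg [-0.1  0.  -0.1]
shift in tool axes to tip-at-mouth cm [ 0.76 -0.02 -0.19]
t 6.85 T [0.5473 0.0667 0.2558] ft [-0.4 -0.5 -3.4] tau [-0.06  0.55 -0.03] j [-0.11  0.15  1.79  0.06  0.68  0.11] w 0.021713283438087157
tip in socket frame (x in, y, z) cm [-0.76  0.02  0.19] rot err deg [-0.1  0.  -0.1]
shift in tool axes to tip-at-mouth cm [ 0.76 -0.02 -0.19]
```

>>> {"op": "apply_moves", "data": {
  "motion": [
    [[0,0,0],[0,0,0],0],
    [[0,0,0],[0,0,0],0]
  ]
}}

```text
t: 7.1
position: [0.5474, 0.0671, 0.2555]
eef_rot: [[0.496, 0.219, 0.84], [-0.018, 0.97, -0.243], [-0.868, 0.106, 0.485]]
ft_force: [-0.7, 0.5, -3.7]
width: 0.021
```

```bash
python3 look.py
```

```text
t 7.1 T [0.5474 0.0671 0.2555] ft [-0.7  0.5 -3.7] tau [-0.02  0.61 -0.01] j [-0.11  0.16  1.79  0.05  0.68  0.11] w 0.02101521443594186
tip in socket frame (x in, y, z) cm [-0.73  0.05  0.16] rot err deg [-0.1 -0.  -0.1]
shift in tool axes to tip-at-mouth cm [ 0.73 -0.05 -0.16]
```

>>> {"op": "apply_moves", "data": {
  "motion": [
    [[0,0,0],[0,0,0],0],
    [[0,0,0],[0,0,0],0]
  ]
}}

```text
t: 7.35
position: [0.5474, 0.0671, 0.255]
eef_rot: [[0.495, 0.219, 0.841], [-0.017, 0.97, -0.243], [-0.869, 0.105, 0.484]]
ft_force: [1.2, 0.0, -3.3]
width: 0.0218
```

```bash
python3 look.py b scene
```

```text
t 7.35 T [0.5474 0.0671 0.255 ] ft [ 1.2  0.  -3.3] tau [-0.05  0.53 -0.01] j [-0.11  0.16  1.79  0.05  0.68  0.11] w 0.02181264257125845
tip in socket frame (x in, y, z) cm [-0.68  0.05  0.13] rot err deg [-0.1 -0.  -0.1]
shift in tool axes to tip-at-mouth cm [ 0.68 -0.05 -0.13]
scene mouth [303.8 182.6]
scene tip [303.3 181. ]
scene grip [291.4 162.4]
crop origin 220 117
```

>>> {"op": "apply_moves", "data": {
  "motion": [
    [[0.3,-0.04,-0.12],[0,0,0],0],
    [[0.3,0,0],[0,0,0],0],
    [[0.3,0,0],[0,0,0],0],
    [[0.3,0,0],[0,0,0],0]
  ]
}}

```text
t: 7.9
position: [0.5524, 0.0668, 0.2436]
eef_rot: [[0.495, 0.219, 0.841], [-0.017, 0.97, -0.243], [-0.869, 0.105, 0.484]]
ft_force: [-0.5, 0.0, -4.2]
width: 0.0214
```

```bash
python3 look.py
```

```text
t 7.9 T [0.5524 0.0668 0.2436] ft [-0.5  0.  -4.2] tau [-0.05  0.63  0.03] j [-0.1   0.18  1.79  0.06  0.65  0.11] w 0.02136062010840326
tip in socket frame (x in, y, z) cm [0.55 0.01 0.01] rot err deg [-0.1 -0.1 -0.1]
shift in tool axes to tip-at-mouth cm [-0.55 -0.01 -0.01]
```

No contact force with the tip 5.5 mm past the mouth, so it has entered. I keep going.

>>> {"op": "apply_moves", "data": {
  "motion": [
    [[0.3,0,0],[0,0,0],0],
    [[0.3,0,0],[0,0,0],0],
    [[0.2,0,0],[0,0,0],0]
  ]
}}

```text
t: 8.28
position: [0.5563, 0.0666, 0.2367]
eef_rot: [[0.495, 0.219, 0.841], [-0.017, 0.97, -0.243], [-0.869, 0.105, 0.484]]
ft_force: [-0.4, -0.3, -2.2]
width: 0.0212
```

```bash
python3 look.py
```

```text
t 8.275 T [0.5563 0.0666 0.2367] ft [-0.4 -0.3 -2.2] tau [-0.02  0.62 -0.01] j [-0.1   0.2   1.79  0.06  0.64  0.11] w 0.02123326084211307
tip in socket frame (x in, y, z) cm [1.34 0.01 0.01] rot err deg [-0.1 -0.1 -0.1]
shift in tool axes to tip-at-mouth cm [-1.34 -0.   -0.01]
```

>>> {"op": "apply_moves", "data": {
  "motion": [
    [[0.2,0,0],[0,0,0],0],
    [[0.2,0,0],[0,0,0],0],
    [[0.1,0,0],[0,0,0],0]
  ]
}}

```text
t: 8.65
position: [0.5587, 0.0666, 0.2331]
eef_rot: [[0.495, 0.219, 0.841], [-0.017, 0.97, -0.243], [-0.868, 0.106, 0.484]]
ft_force: [-9.2, 1.4, 7.2]
width: 0.0214
```

```bash
python3 look.py
```

```text
t 8.65 T [0.5587 0.0666 0.2331] ft [-9.2  1.4  7.2] tau [-0.04  1.21 -0.03] j [-0.1   0.21  1.79  0.06  0.63  0.11] w 0.021444749937572845
tip in socket frame (x in, y, z) cm [1.78 0.02 0.05] rot err deg [-0.1 -0.  -0.1]
shift in tool axes to tip-at-mouth cm [-1.78 -0.02 -0.05]
```

Seated: 17.8 mm deep with about 14 N of contact. I turn clockwise, about tool +x.

>>> {"op": "apply_moves", "data": {
  "motion": [
    [[0,0,0],[8,0,0],0],
    [[0,0,0],[8,0,0],0],
    [[0,0,0],[8,0,0],0],
    [[0,0,0],[8,0,0],0],
    [[0,0,0],[8,0,0],0]
  ],
  "force": 60
}}

```text
t: 9.28
position: [0.5585, 0.0664, 0.2331]
eef_rot: [[0.495, 0.71, 0.5], [-0.018, 0.584, -0.811], [-0.869, 0.393, 0.302]]
ft_force: [-6.2, -2.7, 1.2]
width: 0.0216
```

```bash
python3 look.py
```

```text
t 9.275 T [0.5585 0.0664 0.2331] ft [-6.2 -2.7  1.2] tau [-0.56  1.23 -0.12] j [-0.1   0.2   1.79  0.06  0.63  0.81] w 0.02158577198580198
tip in socket frame (x in, y, z) cm [ 1.77 -0.01  0.02] rot err deg [-40.3  -0.   -0. ]
shift in tool axes to tip-at-mouth cm [-1.77 -0.01 -0.03]
```

>>> {"op": "apply_moves", "data": {
  "motion": [
    [[0,0,0],[7,0,0],0],
    [[0,0,0],[7,0,0],0],
    [[0,0,0],[6,0,0],0],
    [[0,0,0],[0,0,0],0]
  ]
}}

```text
t: 9.78
position: [0.5586, 0.0661, 0.2331]
eef_rot: [[0.495, 0.838, 0.23], [-0.019, 0.275, -0.961], [-0.869, 0.472, 0.151]]
ft_force: [-6.2, -3.2, 2.7]
width: 0.0216
```

```bash
python3 look.py
```

```text
t 9.775 T [0.5586 0.0661 0.2331] ft [-6.2 -3.2  2.7] tau [-0.78  1.21 -0.3 ] j [-0.1   0.2   1.79  0.06  0.63  1.16] w 0.02155408595342255
tip in socket frame (x in, y, z) cm [ 1.77 -0.04  0.04] rot err deg [-60.1  -0.    0. ]
shift in tool axes to tip-at-mouth cm [-1.77 -0.02 -0.05]
```

>>> {"op": "apply_moves", "data": {
  "motion": [
    [[0,0,0],[4,0,0],0],
    [[0,0,0],[4,0,0],0],
    [[0,0,0],[0,0,0],0]
  ]
}}

```text
t: 10.15
position: [0.5586, 0.066, 0.2331]
eef_rot: [[0.495, 0.862, 0.111], [-0.019, 0.139, -0.99], [-0.869, 0.488, 0.085]]
ft_force: [-6.0, -3.7, 2.8]
width: 0.0216
```

```bash
python3 look.py
```

```text
t 10.15 T [0.5586 0.066  0.2331] ft [-6.  -3.7  2.8] tau [-0.85  1.2  -0.32] j [-0.1   0.2   1.79  0.06  0.63  1.3 ] w 0.02155484884464854
tip in socket frame (x in, y, z) cm [ 1.77 -0.05  0.05] rot err deg [-68.  -0.   0.]
shift in tool axes to tip-at-mouth cm [-1.77 -0.03 -0.06]
```

>>> {"op": "apply_moves", "data": {
  "motion": [
    [[0,0,0],[3,0,0],0],
    [[0,0,0],[3,0,0],0],
    [[0,0,0],[0,0,0],0]
  ]
}}

```text
t: 10.52
position: [0.5586, 0.066, 0.2331]
eef_rot: [[0.495, 0.869, 0.021], [-0.019, 0.035, -0.999], [-0.869, 0.494, 0.033]]
ft_force: [-7.8, -3.7, 3.0]
width: 0.0215
```

```bash
python3 look.py
```

```text
t 10.525 T [0.5586 0.066  0.2331] ft [-7.8 -3.7  3. ] tau [-1.01  1.28 -0.31] j [-0.1   0.2   1.79  0.06  0.63  1.4 ] w 0.021491241080896815
tip in socket frame (x in, y, z) cm [ 1.77 -0.06  0.05] rot err deg [-74.  -0.   0.]
shift in tool axes to tip-at-mouth cm [-1.77 -0.03 -0.07]
```

>>> {"op": "apply_moves", "data": {
  "motion": [
    [[0,0,0],[3,0,0],0],
    [[0,0,0],[0,0,0],0]
  ]
}}

```text
t: 10.78
position: [0.5586, 0.0659, 0.2331]
eef_rot: [[0.495, 0.868, -0.025], [-0.019, -0.018, -1.0], [-0.869, 0.495, 0.008]]
ft_force: [-6.5, -4.8, 3.3]
width: 0.0218
```

```bash
python3 look.py
```

```text
t 10.775 T [0.5586 0.0659 0.2331] ft [-6.5 -4.8  3.3] tau [-1.02  1.22 -0.34] j [-0.1   0.2   1.79  0.06  0.63  1.45] w 0.021776503111793306
tip in socket frame (x in, y, z) cm [ 1.77 -0.06  0.04] rot err deg [-77.  -0.   0.]
shift in tool axes to tip-at-mouth cm [-1.77 -0.03 -0.07]
```

>>> {"op": "apply_moves", "data": {
  "motion": [
    [[0,0,0],[4,0,0],0],
    [[0,0,0],[4,0,0],0],
    [[0,0,0],[0,0,0],0]
  ]
}}

```text
t: 11.15
position: [0.5585, 0.0658, 0.2331]
eef_rot: [[0.495, 0.857, -0.145], [-0.019, -0.157, -0.987], [-0.869, 0.492, -0.061]]
ft_force: [-6.5, -5.3, 3.1]
width: 0.0212
```

```bash
python3 look.py c scene
```

```text
t 11.15 T [0.5585 0.0658 0.2331] ft [-6.5 -5.3  3.1] tau [-1.16  1.29 -0.4 ] j [-0.1   0.2   1.79  0.06  0.63  1.59] w 0.021238111718936626
tip in socket frame (x in, y, z) cm [ 1.77 -0.07  0.04] rot err deg [-85.   0.   0.]
shift in tool axes to tip-at-mouth cm [-1.77 -0.04 -0.07]
scene mouth [303.8 182.6]
scene tip [306.1 185.7]
scene grip [294.5 167.8]
crop origin 220 117
```

```bash
cat > bar.py <<'E'
import sys
from h import *
from bench import r
s=r.sense();T,E=s["position"],s["eef_rot"]
for cam in sys.argv[1:]:
    c=r.camera(cam);W=cloud(c);L=(W-T)@E*1000
    m=(np.abs(L[...,0])<9)&(np.abs(L[...,1])>20)&(np.hypot(L[...,1],L[...,2])<64)&(np.abs(L[...,2])<30);P=L[m]
    for sg in(1,-1):
        Q=P[P[:,1]*sg>0]
        if len(Q)>4:
            k=np.polyfit(Q[:,1],Q[:,2],1);print(cam,sg,len(Q),Q.mean(0).round(1),"y",Q[:,1].min().round(),Q[:,1].max().round(),"slope deg",np.degrees(np.arctan(k[0])).round(1))
E
python3 bar.py scene wrist top
```

```text
scene 1 5 [-2.7 55.8  4. ] y 52.0 59.0 slope deg -34.6
scene -1 67 [ -2.8 -42.2   1.9] y -62.0 -22.0 slope deg 0.3
wrist 1 2996 [-3.5 41.5 -0.5] y 20.0 61.0 slope deg 0.8
wrist -1 1070 [ -4.1 -46.9  -1.7] y -58.0 -34.0 slope deg 0.8
top 1 87 [-2.7 41.7 -0.2] y 20.0 60.0 slope deg 0.4
```

>>> {"op": "apply_moves", "data": {
  "motion": [
    [[0,0,0],[3,0,0],0],
    [[0,0,0],[3,0,0],0],
    [[0,0,0],[0,0,0],0]
  ]
}}

```text
t: 11.72
position: [0.5585, 0.0658, 0.2331]
eef_rot: [[0.495, 0.837, -0.234], [-0.019, -0.258, -0.966], [-0.869, 0.482, -0.112]]
ft_force: [-7.5, -5.9, 2.6]
width: 0.0218
```

```bash
python3 look.py; python3 bar.py wrist
```

```text
t 11.725 T [0.5585 0.0658 0.2331] ft [-7.5 -5.9  2.6] tau [-1.36  1.38 -0.32] j [-0.1   0.2   1.79  0.06  0.63  1.7 ] w 0.021782836375848012
tip in socket frame (x in, y, z) cm [ 1.77 -0.08  0.04] rot err deg [-91.    0.    0.1]
shift in tool axes to tip-at-mouth cm [-1.77 -0.04 -0.08]
wrist 1 2987 [-3.5 41.5 -0.6] y 20.0 60.0 slope deg 0.6
wrist -1 1081 [ -4.  -47.1  -1.5] y -58.0 -34.0 slope deg 0.7
```

Torque about the socket axis is rising, from 0.25 to 0.42 N m, so the stop is near.

>>> {"op": "apply_moves", "data": {
  "motion": [
    [[0,0,0],[3,0,0],0],
    [[0,0,0],[3,0,0],0],
    [[0,0,0],[0,0,0],0]
  ]
}}

```text
t: 12.15
position: [0.5585, 0.0658, 0.2331]
eef_rot: [[0.495, 0.808, -0.32], [-0.019, -0.358, -0.933], [-0.869, 0.468, -0.162]]
ft_force: [-7.1, -5.6, 3.2]
width: 0.0218
```

```bash
python3 look.py; python3 bar.py wrist
```

```text
t 12.15 T [0.5585 0.0658 0.2331] ft [-7.1 -5.6  3.2] tau [-1.34  1.43 -0.45] j [-0.1   0.2   1.79  0.06  0.63  1.8 ] w 0.021836373851756175
tip in socket frame (x in, y, z) cm [ 1.77 -0.08  0.04] rot err deg [-97.    0.    0.1]
shift in tool axes to tip-at-mouth cm [-1.77 -0.05 -0.08]
wrist 1 2993 [-3.6 41.4 -0.4] y 20.0 60.0 slope deg 0.8
wrist -1 1067 [ -4.  -47.3  -1.6] y -57.0 -34.0 slope deg 1.1
```

```bash
python3 - <<'E'
from h import *
from bench import r
a=dict(np.load("scene_a.npz"));b=r.camera("scene");np.savez("scene_d.npz",**b)
f=lambda c:cv2.resize(c["pixels"][135:225,280:350,::-1],(400,514),interpolation=cv2.INTER_CUBIC)
cv2.imwrite("pics/jaw.png",np.hstack([f(a),f(b)]))
E
```

```text
(no output)
```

View pics/jaw.png

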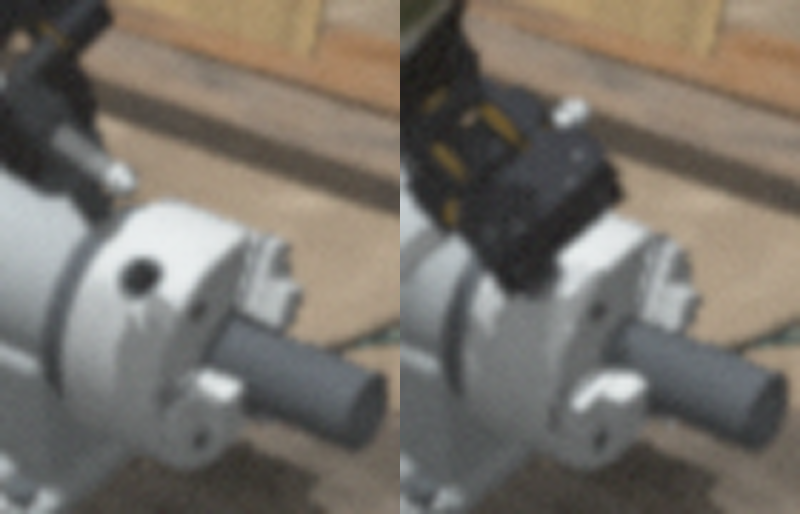

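The two views (before, now) show the near jaw at (225,375) and (620,375), a difference of only a few zoomed pixels, so they don't settle it. I continue in small steps and watch the torque.

>>> {"op": "apply_moves", "data": {
  "motion": [
    [[0,0,0],[4,0,0],0],
    [[0,0,0],[4,0,0],0],
    [[0,0,0],[0,0,0],0]
  ]
}}

```text
t: 12.62
position: [0.5584, 0.0657, 0.233]
eef_rot: [[0.495, 0.755, -0.43], [-0.019, -0.485, -0.874], [-0.869, 0.441, -0.225]]
ft_force: [-8.5, -7.4, 3.1]
width: 0.0212
```

```bash
python3 look.py; python3 bar.py wrist; python3 - <<'E'
from bench import r
s=r.sense();print("tau.x",s["torque"]@s["eef_rot"][:,0],s["tau"])
from h import *
a=dict(np.load("scene_a.npz"));b=dict(np.load("scene_d.npz"))
g=lambda c,x,y,w,h:cv2.cvtColor(c["pixels"][y:y+h,x:x+w],cv2.COLOR_RGB2GRAY).astype(np.float32)
for n,x,y,w,h in [("pipeend",334,193,16,22),("nearjaw",306,196,18,24),("rearjaw",323,173,12,22)]:
    A=g(b,x,y,w,h);B=g(a,x-4,y-4,w+8,h+8);B=cv2.resize(B,None,fx=5,fy=5,interpolation=cv2.INTER_CUBIC);A=cv2.resize(A,None,fx=5,fy=5,interpolation=cv2.INTER_CUBIC)
    q=cv2.matchTemplate(B,A,cv2.TM_CCOEFF_NORMED);_,v,_,l=cv2.minMaxLoc(q);print(n,v,(20-l[0])/5,(20-l[1])/5)
E
```

```text
t 12.625 T [0.5584 0.0657 0.233 ] ft [-8.5 -7.4  3.1] tau [-1.42  1.54 -0.63] j [-0.1   0.2   1.79  0.06  0.63  1.94] w 0.021231341728779475
tip in socket frame (x in, y, z) cm [ 1.77 -0.09  0.03] rot err deg [-1.05e+02  0.00e+00  1.00e-01]
shift in tool axes to tip-at-mouth cm [-1.77 -0.05 -0.08]
wrist 1 2995 [-3.6 41.3 -0.3] y 20.0 60.0 slope deg 1.0
wrist -1 1082 [ -3.9 -47.5  -1.7] y -58.0 -34.0 slope deg 0.6
tau.x -0.20009631795654004 [  3.21511969 -32.88075686 -26.42402709   1.5517652   -2.67671406
   0.24748866]
pipeend 0.9964555501937866 0.0 0.0
nearjaw 0.9087716341018677 -0.2 0.0
rearjaw 0.9228199124336243 -0.2 0.8
```

>>> {"op": "apply_moves", "data": {
  "motion": [
    [[0,0,0],[3,0,0],0],
    [[0,0,0],[0,0,0],0]
  ]
}}

```text
t: 12.92
position: [0.5584, 0.0657, 0.233]
eef_rot: [[0.494, 0.732, -0.469], [-0.019, -0.53, -0.848], [-0.869, 0.428, -0.248]]
ft_force: [-8.7, -5.4, 3.1]
width: 0.0214
```

```bash
cat > tq.py <<'E'
from bench import r
import numpy as np
v=[]
for i in range(6):
    s=r.sense();v.append([s["torque"]@s["eef_rot"][:,0],s["tau"][5]]); r.camera("top")
v=np.array(v);print(s["t"],"tau.x",v.mean(0).round(3),v.std(0).round(3),"j6",s["joints"][5].round(3),"ft",s["ft_force"].round(1))
E
python3 tq.py
```

```text
13.175 tau.x [-0.25   0.287] [0.017 0.074] j6 1.993 ft [-8.3 -6.4  2.6]
```

>>> {"op": "apply_moves", "data": {
  "motion": [
    [[0,0,0],[4,0,0],0],
    [[0,0,0],[0,0,0],0]
  ]
}}

```text
t: 13.48
position: [0.5584, 0.0657, 0.233]
eef_rot: [[0.494, 0.697, -0.519], [-0.019, -0.588, -0.808], [-0.869, 0.41, -0.278]]
ft_force: [-8.8, -6.4, 3.0]
width: 0.0217
```

```bash
python3 tq.py; python3 bar.py wrist
```

```text
13.725 tau.x [ 0.109 -0.033] [0.03  0.096] j6 2.063 ft [-9.  -7.   3.1]
wrist 1 2968 [-3.7 41.3  0.1] y 20.0 60.0 slope deg 1.2
wrist -1 1075 [ -3.9 -47.6  -1.8] y -58.0 -35.0 slope deg 1.3
```

>>> {"op": "apply_moves", "data": {
  "motion": [
    [[0,0,0],[5,0,0],0],
    [[0,0,0],[0,0,0],0]
  ]
}}

```text
t: 14.08
position: [0.5583, 0.0657, 0.2329]
eef_rot: [[0.494, 0.649, -0.578], [-0.019, -0.657, -0.754], [-0.869, 0.384, -0.312]]
ft_force: [-9.6, -7.0, 3.3]
width: 0.022
```

```bash
python3 tq.py
```

```text
14.325 tau.x [ 0.132 -0.041] [0.026 0.125] j6 2.151 ft [-8.8 -7.1  3.8]
```

>>> {"op": "apply_moves", "data": {
  "motion": [
    [[0,0,0],[6,0,0],0],
    [[0,0,0],[0,0,0],0]
  ]
}}

```text
t: 14.62
position: [0.5583, 0.0657, 0.2329]
eef_rot: [[0.494, 0.585, -0.643], [-0.019, -0.732, -0.681], [-0.869, 0.349, -0.351]]
ft_force: [-9.3, -7.3, 2.9]
width: 0.0213
```

```bash
python3 tq.py; python3 look.py
```

```text
14.875 tau.x [ 0.132 -0.033] [0.017 0.154] j6 2.256 ft [-9.8 -6.6  2.9]
t 14.925 T [0.5583 0.0657 0.2329] ft [-9.6 -6.8  3. ] tau [-1.31  1.73 -0.9 ] j [-0.1   0.2   1.79  0.06  0.63  2.26] w 0.021361674640600282
tip in socket frame (x in, y, z) cm [ 1.77 -0.1   0.  ] rot err deg [-1.23e+02  0.00e+00  1.00e-01]
shift in tool axes to tip-at-mouth cm [-1.77 -0.06 -0.08]
```

>>> {"op": "apply_moves", "data": {
  "motion": [
    [[0,0,0],[6,0,0],0],
    [[0,0,0],[0,0,0],0]
  ]
}}

```text
t: 15.18
position: [0.5582, 0.0657, 0.2328]
eef_rot: [[0.494, 0.515, -0.701], [-0.019, -0.799, -0.601], [-0.869, 0.31, -0.385]]
ft_force: [-9.4, -6.5, 4.1]
width: 0.0214
```

```bash
python3 tq.py
```

```text
15.425 tau.x [0.089 0.022] [0.013 0.158] j6 2.36 ft [-9.5 -6.8  2.6]
```

>>> {"op": "apply_moves", "data": {
  "motion": [
    [[0,0,0],[5,0,0],0],
    [[0,0,0],[0,0,0],0]
  ]
}}

```text
t: 15.72
position: [0.5582, 0.0658, 0.2329]
eef_rot: [[0.494, 0.452, -0.743], [-0.019, -0.849, -0.529], [-0.869, 0.275, -0.411]]
ft_force: [-9.9, -6.8, 3.8]
width: 0.0216
```

```bash
python3 tq.py; python3 bar.py wrist
```

```text
15.975 tau.x [0.05  0.047] [0.024 0.132] j6 2.447 ft [-9.3 -5.5  3. ]
wrist 1 2958 [-3.9 41.1  0.4] y 20.0 60.0 slope deg 1.1
wrist -1 1069 [ -3.7 -48.1  -1.4] y -58.0 -35.0 slope deg 1.0
```

Resistance vanished at about 110° and has not come back, which I can't explain from torque alone. I withdraw and look at the socket's orientation directly.

>>> {"op": "apply_moves", "data": {
  "motion": [
    [[-1,0,0],[0,0,0],0],
    [[-1.5,0,0],[0,0,0],0],
    [[-3,0,0],[-8,0,0],0],
    [[-4,0,2.5],[-10,0,0],0],
    [[-2,0,3.5],[-10,0,0],0]
  ]
}}

```text
t: 16.7
position: [0.4659, 0.0274, 0.3148]
eef_rot: [[0.499, 0.745, -0.443], [-0.017, -0.502, -0.865], [-0.867, 0.439, -0.238]]
ft_force: [0.5, -0.8, -3.5]
width: 0.0218
```

```bash
python3 look.py e wrist; python3 - <<'E'
from h import *
c=dict(np.load("wrist_e.npz"));z=np.load("sock.npz");q,n=z["q"],z["n"]
a=np.array([.04,1,0]);a-=n*(a@n);a/=np.linalg.norm(a);R=np.stack([-a,np.cross(n,-a),n],1)
im=rectify(c,q,R,n=400);cv2.imwrite("pics/e.png",np.hstack([cv2.resize(c["pixels"][:,:,::-1],(400,300)),cv2.resize(im,(300,300))]))
E
```

```text
t 16.7 T [0.4659 0.0274 0.3148] ft [ 0.5 -0.8 -3.5] tau [ 0.01  0.71 -0.02] j [-0.25 -0.11  1.9   0.14  0.84  1.79] w 0.0217628621767415
tip in socket frame (x in, y, z) cm [-9.85 -4.95 -2.82] rot err deg [-106.2   -0.    -0.3]
shift in tool axes to tip-at-mouth cm [ 9.87  1.31 -5.51]
wrist mouth [268.2 194.3]
wrist tip [326.7 242.5]
wrist grip [327.5 321.4]
crop origin 142 111
```

View pics/e.png

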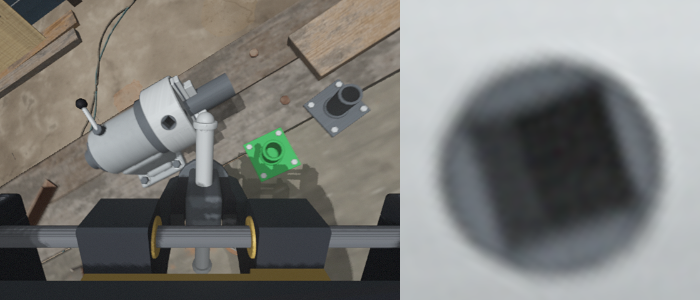

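The left half shows the empty dark stand at about (345,95) and the free socket. The right half shows the square with corners (470,125), (600,90), (640,215) and (515,255). It is turned about 17.5° counter-clockwise, i.e. 72.5° clockwise against 12° before. That is about 60° of turn, ending at about 1.26 rad, so the pinion is at its 1.25 rad stop. Next I find the stand rim.

```bash
python3 - <<'E'
from h import *
from bench import r
from scipy.optimize import least_squares
def ringfit(c,nm):
    W=cloud(c)
    m=(np.abs(W[...,2]-.075)<.004)&(np.hypot(W[...,0]-.5164,W[...,1]+.208)<.03);P=W[m]
    f=lambda p:np.maximum(np.hypot(P[:,0]-p[0],P[:,1]-p[1])-.0185,0)+np.maximum(.0135-np.hypot(P[:,0]-p[0],P[:,1]-p[1]),0)
    s=least_squares(f,[.5164,-.208]);print(nm,len(P),s.x.round(4),cv2.minEnclosingCircle(P[:,:2].astype(np.float32)*1000))
    m=(np.abs(W[...,2]-.006)<.004)&(np.hypot(W[...,0]-.5164,W[...,1]+.208)<.065)
    g=c["pixels"].astype(int).max(-1)<110
    print(" plate",cv2.minAreaRect(W[m&g][:,:2].astype(np.float32)*1000))
ringfit(dict(np.load("wrist_e.npz")),"wrist");ringfit(r.camera("top"),"top");ringfit(r.camera("scene"),"scene")
s=r.sense();print(s["t"],s["position"])
e=rows((s["position"],s["eef_rot"]),np.array([.5164,-.2085,.225]),down(np.radians(-110)),hand=0)
E
```

```text
wrist 581 [ 0.5155 -0.2075] ((515.536865234375, -207.95372009277344), 18.624013900756836)
 plate ((526.5790405273438, -205.4877471923828), (105.95877838134766, 83.8958511352539), 8.736799240112305)
top 58 [ 0.5156 -0.2073] ((515.0415649414062, -207.52972412109375), 18.172809600830078)
 plate ((528.015625, -216.5517578125), (105.7337417602539, 107.33789825439453), 9.241861343383789)
scene 73 [ 0.5137 -0.2097] ((514.3731079101562, -209.5164794921875), 20.845062255859375)
 plate ((524.3814697265625, -209.109130859375), (109.05506896972656, 83.40957641601562), 8.405436515808105)
16.85 [0.46617409 0.0266105  0.31377441]
[[[2.13,2.37,4.02],[-2.1,-2.4,-5.5],0],[[2.06,2.42,4.01],[-2.2,-2.3,-5.5],0],[[1.99,2.47,4.03],[-2.1,-2.4,-5.5],0],[[1.93,2.5,4.04],[-2.2,-2.4,-5.5],0],[[1.85,2.53,4.06],[-2.1,-2.4,-5.5],0]]
```

>>> {"op": "apply_moves", "data": {
  "motion": [
    [[2.13,2.37,4.02],[-2.1,-2.4,-5.5],0],
    [[2.06,2.42,4.01],[-2.2,-2.3,-5.5],0],
    [[1.99,2.47,4.03],[-2.1,-2.4,-5.5],0],
    [[1.93,2.5,4.04],[-2.2,-2.4,-5.5],0],
    [[1.85,2.53,4.06],[-2.1,-2.4,-5.5],0]
  ]
}}

```text
t: 17.48
position: [0.5183, -0.2094, 0.2227]
eef_rot: [[-0.006, 0.94, -0.342], [-0.001, -0.342, -0.94], [-1.0, -0.005, 0.003]]
ft_force: [1.1, 0.1, -3.7]
width: 0.0216
```

>>> {"op": "apply_moves", "data": {
  "motion": [
    [[0,0,0],[0,0,0],0],
    [[0,0,0],[0,0,0],0],
    [[0,0,0],[0,0,0],0]
  ]
}}

```text
t: 17.85
position: [0.5174, -0.207, 0.2242]
eef_rot: [[-0.002, 0.94, -0.34], [-0.001, -0.34, -0.94], [-1.0, -0.002, 0.002]]
ft_force: [-0.3, 0.2, -4.3]
width: 0.0217
```

```bash
python3 - <<'E'
from h import *
from bench import r
s=r.sense();T,E=s["position"],s["eef_rot"];print(s["t"],T,E.round(3),s["joints"].round(2))
c=r.camera("scene");L=(cloud(c)-T)@E*1000
for lo,hi in [(26,34),(54,64),(64,74),(74,84),(84,100)]:
    m=(L[...,0]>lo)&(L[...,0]<hi)&(np.hypot(L[...,1],L[...,2])<30);P=L[m]
    if len(P):print(lo,hi,len(P),P.min(0).round(1),P.max(0).round(1))
rows((T,E),np.array([.5156,-.208,.15]),down(np.radians(-110)),n=2,hand=0)
E
```

```text
17.85 [ 0.51741026 -0.20703437  0.2242058 ] [[-0.002  0.94  -0.34 ]
 [-0.001 -0.34  -0.94 ]
 [-1.    -0.002  0.002]] [-0.59  0.41  1.45 -0.    1.28  1.33]
26 34 65 [ 26.1 -23.2 -16.4] [33.2 13.  20.3]
54 64 22 [ 54.7 -10.5  -4.5] [63.1  1.3  9.5]
64 74 21 [ 64.4 -10.9  -3.3] [73.3  2.2  9.7]
74 84 16 [74.4 -8.9 -2.7] [83.6  4.9  8.2]
84 100 25 [84.2 -8.6 -6.7] [98.   4.2  8.1]
[[[3.71,-0.06,0.07],[0.1,0.1,0.0],0],[[3.71,-0.06,0.08],[0.0,0.0,0.1],0]]
```

>>> {"op": "apply_moves", "data": {
  "motion": [
    [[3.0,-0.1,0.1],[0,0,0],0],
    [[3.0,-0.05,0],[0,0,0],0],
    [[3.0,0,0],[0,0,0],0],
    [[1.7,0,0],[0,0,0],0],
    [[0,0,0],[0,0,0],0]
  ]
}}

```text
t: 18.52
position: [0.5149, -0.2081, 0.1161]
eef_rot: [[-0.005, 0.94, -0.34], [0.0, -0.34, -0.94], [-1.0, -0.005, 0.001]]
ft_force: [-0.5, -1.0, -3.3]
width: 0.0216
```

```bash
python3 - <<'E'
from bench import r
s=r.sense();print(s["t"],s["position"],s["ft_force"],s["eef_rot"][:,0])
E
```

```text
18.525 [ 0.51485352 -0.20812178  0.11606982] [-0.4631397  -1.01179235 -3.25229739] [-4.73640234e-03  2.21886552e-04 -9.99988759e-01]
```

The tip is in the tube with no contact. I lower slowly to the rim (grip was at z ≈ 0.1077 when taken).

>>> {"op": "apply_moves", "data": {
  "motion": [
    [[0.3,0,0],[0,0,0],0],
    [[0.3,0,0],[0,0,0],0],
    [[0.2,0,0],[0,0,0],0],
    [[0,0,0],[0,0,0],0]
  ]
}}

```text
t: 19.02
position: [0.5149, -0.2085, 0.1082]
eef_rot: [[-0.004, 0.94, -0.341], [-0.0, -0.341, -0.94], [-1.0, -0.004, 0.002]]
ft_force: [1.1, -0.0, -3.0]
width: 0.0218
```

```bash
python3 - <<'E'
from bench import r
s=r.sense();print(s["t"],s["position"],s["ft_force"],s["eef_rot"][:,0])
E
```

```text
19.025 [ 0.51493408 -0.20849998  0.10822101] [ 1.12688354 -0.0140301  -2.95097783] [-4.13095459e-03 -2.43759163e-04 -9.99991438e-01]
```

>>> {"op": "apply_moves", "data": {
  "motion": [
    [[0.1,0,0],[0,0,0],0],
    [[0,0,0],[0,0,0],0],
    [[0,0,0],[0,0,0],0.6],
    [[0,0,0],[0,0,0],0.6],
    [[0,0,0],[0,0,0],0.6]
  ]
}}

```text
t: 19.65
position: [0.515, -0.2086, 0.1072]
eef_rot: [[-0.004, 0.94, -0.341], [-0.0, -0.341, -0.94], [-1.0, -0.003, 0.002]]
ft_force: [-0.6, 0.1, 0.2]
width: 0.0499
```

>>> {"op": "apply_moves", "data": {
  "motion": [
    [[0,0,0],[0,0,0],0.7],
    [[0,0,0],[0,0,0],0.7],
    [[0,0,0],[0,0,0],0.7],
    [[0,0,0],[0,0,0],0.7]
  ]
}}

```text
t: 20.15
position: [0.5149, -0.2085, 0.1072]
eef_rot: [[-0.004, 0.94, -0.341], [-0.0, -0.341, -0.94], [-1.0, -0.004, 0.002]]
ft_force: [0.3, -0.4, -0.7]
width: 0.062
```

>>> {"op": "apply_moves", "data": {
  "motion": [
    [[-3,0,0],[0,0,0],0.7],
    [[-4,0,0],[0,0,0],0.7],
    [[-5,0,0],[0,0,0],0.7],
    [[-3,0,0],[0,0,0],0.7],
    [[0,0,0],[0,0,0],0.7]
  ]
}}

```text
t: 20.78
position: [0.5161, -0.2088, 0.2591]
eef_rot: [[-0.001, 0.94, -0.341], [-0.003, -0.341, -0.94], [-1.0, 0.0, 0.003]]
ft_force: [0.4, 0.1, -0.6]
width: 0.0618
```

```bash
python3 - <<'E'
from h import *
from bench import r
s=r.sense();print(s["t"],s["position"],s["ft_force"],s["width"])
c=r.camera("wrist");W=cloud(c);np.savez("wrist_f.npz",**c)
m=(np.hypot(W[...,0]-.515,W[...,1]+.208)<.07)&(W[...,2]>.098)&(W[...,2]<.14);P=W[m]
top=P[P[:,2]>.12];print(len(top),np.median(top[:,2]),cv2.minAreaRect(top[:,:2].astype(np.float32)*1000))
b=P[P[:,2]<.117];A=np.c_[top[:,:2]-top[:,:2].mean(0),np.ones(len(top))];print("top tilt",np.linalg.lstsq(A,top[:,2],rcond=None)[0])
# bystanders
for n in("top","scene"):
    k=r.camera(n);V=cloud(k);V0=cloud(dict(np.load(n+"0.npz")))
    for nm,(x,y),rr,lo,hi in [("tin",(.395,.068),.06,.05,.07),("nut",(.35,-.047),.04,.012,.025),("cal",(.36,.28),.14,.006,.012)]:
        o=[]
        for Z in(V0,V):
            mm=(np.hypot(Z[...,0]-x,Z[...,1]-y)<rr)&(Z[...,2]>lo)&(Z[...,2]<hi);o.append(np.median(Z[mm],0).round(3))
        print(n,nm,*o)
z=np.load("sock.npz");q,n=z["q"],z["n"]
cv2.imwrite("pics/f.png",c["pixels"][:,:,::-1])
E
```

```text
20.775 [ 0.51607911 -0.20877754  0.25909002] [ 0.44588418  0.11005447 -0.60496234] 0.06175542149554306
978 0.12473607875497272 ((514.1568603515625, -207.58055114746094), (21.488693237304688, 30.527786254882812), 69.45514678955078)
top tilt [-0.02096421  0.01403514  0.12458469]
top tin [0.392 0.065 0.057] [0.392 0.067 0.058]
top nut [ 0.343 -0.044  0.018] [nan nan nan]
top cal [0.292 0.293 0.008] [0.444 0.348 0.007]
scene tin [0.389 0.062 0.058] [0.389 0.062 0.058]
scene nut [ 0.341 -0.048  0.017] [ 0.341 -0.047  0.018]
scene cal [0.281 0.292 0.008] [0.363 0.279 0.008]
  return _methods._mean(a, axis=axis, dtype=dtype,
  ret = um.true_divide(
```

View pics/f.png

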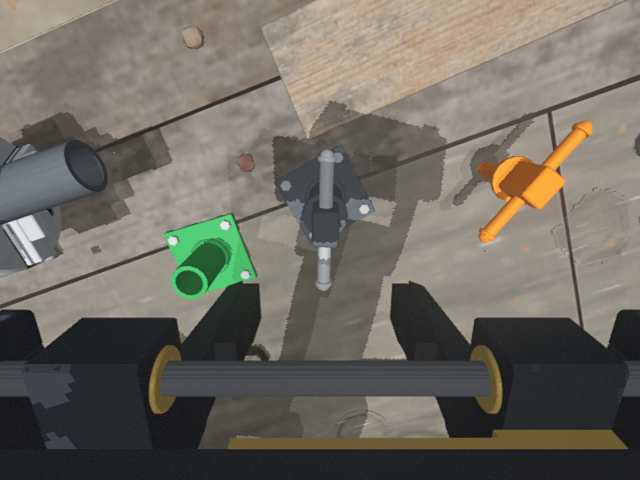

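The view shows the key upright in the dark stand at (325,220), fingers clear, green and orange look-alikes untouched. One numeric check of the socket angle before handing in.

```bash
python3 - <<'E'
from h import *
z=np.load("sock.npz");q,n=z["q"],z["n"]
a=np.array([.04,1,0]);a-=n*(a@n);a/=np.linalg.norm(a);R=np.stack([-a,np.cross(n,-a),n],1)
for f in("w1","wrist_e"):
    c=dict(np.load(f+".npz"));g=cv2.cvtColor(rectify(c,q,R),cv2.COLOR_BGR2GRAY)
    for th in (60,70,80):
        m=cv2.morphologyEx((g<th).astype(np.uint8),cv2.MORPH_OPEN,np.ones((25,25)))
        k,_=cv2.findContours(m,0,1)
        if k: k=max(k,key=cv2.contourArea);print(f,th,cv2.minAreaRect(k),cv2.contourArea(k))
E
```

```text
w1 60 ((235.24349975585938, 243.72421264648438), (182.4606475830078, 184.8905792236328), 12.380756378173828) 29287.0
w1 70 ((239.69866943359375, 242.07052612304688), (206.83856201171875, 201.15257263183594), 9.944294929504395) 37060.0
w1 80 ((242.26315307617188, 240.96690368652344), (221.9087371826172, 218.30751037597656), 9.405311584472656) 43420.0
wrist_e 60 ((247.380859375, 260.20318603515625), (201.0592803955078, 210.7987823486328), 72.43498229980469) 38514.0
wrist_e 70 ((245.480712890625, 261.052001953125), (212.40206909179688, 224.047607421875), 72.44645690917969) 43873.5
wrist_e 80 ((242.95599365234375, 261.8357238769531), (225.50473022460938, 236.4512939453125), 72.8432388305664) 48421.5
```

The socket now reads 72.4° (1.264 rad), matching the 1.25 rad stop. Handing in.

```bash
python3 -c "
from bench import r
print(r.hand_in()); print(r.sense()['t'])"
```

```text
the job is handed in; nothing more can be done
None
the job is handed in; nothing more can be done
```

The jaws should be tight on the pipe and the key is back upright in its stand. I handed in at about 21 s of the 48 s allowed, and no verdict was reported.

**Done:** I took the key from its stand and put it into the socket about 18 mm deep. I turned it clockwise, drew it out and set it back in the tube.

**Final checks:**
- **Jaws:** the socket's square went from about 10–12° to 72.4° clockwise. That is about 1.26 rad, against the stop at 1.25, taking zero as flats along the chuck axis.
- **Key:** the top of its head is at z 0.1247, the expected height with the collar on the rim. It is about 1.5 mm off the rim centre and upright within about 0.03 rad.
- **Gripper:** it is open and well clear of everything.

**Not as expected:**
- **No clear stop:** I felt no sharp torque spike and turned the key about 134° in all. At around 110° the resistance disappeared, so I think the key slipped a quarter turn in the socket after the jaws were tight. I am relying on the socket picture, not the torque, that the stop was reached.
- **Bystanders:** the tin reads unmoved from both cameras, and the nut from the scene camera. The nut was hidden from the top camera at the end. The caliper's before-and-after readings disagreed, probably because the arm hid part of it at the start. The gripper stayed at least 0.25 m above the bench on that side.

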